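Open the safety cap of the cleaning-tablet bottle

TASK

The coffee machine is due for cleaning: open the square bottle of cleaning tablets that stands in the steel holder. Its safety cap must be pushed down first, then, kept down, turned anticlockwise (seen from above) about a sixth of a turn until it comes free, and lifted off. Finish while holding the cap in the gripper, level and still, straight above the bottle about 5 cm clear of its neck; leave the bottle in its holder and the other things on the trolley alone.

Things in the scene. Friction and masses are not known exactly. Their poses are not given: they have to be found in the camera images.
- bottle: White square plastic bottle: 77 x 77 mm body 88 mm tall, then a shoulder tapering to a 33 mm neck at 112 mm; the neck ends at 146 mm. Origin: centre of its underside, z up along the neck axis. Stands loose (0.35 to 0.65 kg) in the holder's square pocket, 1.5 mm clearance: it cannot spin, but comes up if pulled while the cap is locked. A sprung disc in the mouth pushes the cap up.
- bottle_rim (a point): Centre of the top of the bottle's solid neck, 146 mm above the bottle's underside, on the neck axis.
- cap: Round ribbed grey safety cap, 54 mm diameter, 33 mm tall, 40 g, flat top, hollow, with three bayonet lugs inside; grip it across its diameter at any yaw. Origin: centre of its skirt's lower edge, z up. It starts locked, that edge 122 mm above the bottle's underside (25 mm above the shoulder below it), its x axis along the bottle's within 4 degrees. Not pressed down, it can neither turn nor lift.
- cap_top (a point): Centre of the cap's flat top, 33 mm above its origin. The cap must go down 3.5 mm or more (hard stop at 6 mm; a spring resists with 5 N at first, 10 N at the bottom) and be kept down through the turn, anticlockwise from above. It is free to lift after 32 degrees and meets a stop at 95 (both within 4 degrees), against which it can jam if forced; aim for about 62.
- caddy: Square steel holder fixed to the trolley top, 92 x 92 mm, 50 mm tall, 6 mm walls and floor. Origin: centre of its underside; x and y along its sides.
- pod_box: Clear open box of coffee pods, 120 x 120 mm, 85 mm tall, 0.9 kg, loose; leave alone. Origin: centre of its underside.
- tumbler: Glass tumbler, 72 mm wide, 95 mm tall, loose on a cork coaster; leave alone. Origin: centre of its underside.
- cup: White cup, 60 mm wide, 60 mm tall, loose on a black saucer; leave alone. Origin: centre of its underside.
- water: Clear water bottle, 60 mm wide, 180 mm tall, loose; leave alone. Origin: centre of its underside.
There are look-alikes about, which are no part of the job. What is shaped like the caddy but turquoise or yellow is not meant.

How it is judged:
On the way, in this order (a step that is already met when the one before it is completed fails the run):
1. the cap is pressed down (3.2 mm or more) while still in its locked angle (z of cap in the frame of bottle below 0.1188 m and angle between the x axis of cap and the x axis of bottle, either way round below 0.25 rad and horizontal distance between cap and bottle below 0.01 m), for 0.1 s.
2. the cap is turned free (by 28 degrees or more) while still seated on the neck (angle between the x axis of cap and the x axis of bottle, either way round above 0.49 rad and z of cap in the frame of bottle between 0.11 and 0.126 m and horizontal distance between cap and bottle below 0.01 m), for 0.1 s.
At the end, for the whole second after the job is handed in: The cap is held in the fingers, clear of the bottle, level within 17 degrees and still (under 20 mm/s), its lower edge 25 to 100 mm above the top of the neck and within 30 mm of the neck axis; the bottle stands upright, fully down in its holder (within 4 mm) (z of cap in the frame of bottle_rim between 0.025 and 0.1 m and horizontal distance between cap and bottle_rim below 0.03 m and angle between cap's own z axis and vertical below 0.3 rad and linear speed of cap below 0.02 m/s and contact force between cap and the fingers above 1 N and contact force between cap and bottle below 0.1 N and z of bottle in the frame of caddy between 0.003 and 0.01 m and angle between bottle's own z axis and vertical below 0.08 rad); the arm keeps its last pose, push and grip.
It fails at once if the bottle is pulled up out of its holder (by more than 15 mm) (z of bottle in the frame of caddy above 0.021 m).
It fails at once if one of the other things is pushed away by more than 25 mm or knocked over (distance of any of pod_box, tumbler, cup, water from where it was at the start of the episode above 0.025 m or angle between any of tumbler, cup, water's own z axis and vertical above 0.4 rad).
It also fails if it takes over 35 s, if anything falls off the work surface, if the arm or the gripper's body presses on something with over 40 N, if the wrist force passes 120 N, or if a joint passes its speed limit or range.

ROBOT

A 7-joint arm with a two-finger parallel gripper is mounted at the origin on the work surface. World frame = base frame: x ahead of the robot, y to its left, z up, the work surface at z = 0. Lengths are in m, angles in rad, forces in N, time in s.
With the tool pointing down it reaches from about 0.425 to 0.925 m from the base axis. Payload 6.8 kg.
Tool frame: the origin (TCP) lies midway between the tips of the shut fingers; the grasp point (between the pads) lies 19 mm behind it; z points along the fingers, y is the line along which they close (so a half turn about z gives the same grasp; the last joint's range is limited). The gripper opens to 85 mm and grips with 20 to 120 N. Pads are 22 mm wide; open, the fingers measure 114 mm over their backs; the gripper's body (76 mm by 85 mm) begins 54 mm behind the grasp point. The pads swing forward as they close: fully open they stand 13 mm farther back than shut.
Start: joints at [1.24, 0.477, 0.022, 1.555, -0.011, 1.109, -0.083], TCP at [0.149, -0.658, 0.231] pointing down, gripper open.
Joint ranges: [-2.96, 2.96], [-0.34, 2.1], [-1.41, 1.46], [0.24, 2.44], [-1.37, 4.51], [0.17, 1.92], [-2.96, 2.96]. Speed limits (rad/s): [2.39, 2.39, 3.14, 3.14, 3.14, 3.14, 3.14].

INTERFACE

Orientations are given as a rotation vector (axis times angle).
In Python, from bench import r gives the robot as it stands. The module is installed in compiled form; this text tells all that it offers.
- The arm moves only by the tool apply_moves, never from a script. Its argument "rows" is a list of rows, each a list of 6 numbers: the shift along the tool's x, y, z scaled (see below), then the turn, a rotation vector about the tool's x, y, z scaled (see below). A call has 1 to 5 rows; each row is the pose to reach, as a shift and turn from the pose commanded when the call began, along the tool's axes at that moment; what a row does not reach only later rows make up. The controller multiplies each number of a shift by 0.25 m and each number of a turn by 90 degrees. A row lasts 1/8 s, in which the tool goes at most 62.5 mm and 10.7 degrees, less where a joint would pass 70% of its speed; a pose out of reach is approached as far as the arm can. A call with a number of a shift or a turn outside -1 to 1 is refused whole. A call with a gripper value outside its range is refused whole. "claw" is the opening, from 0 (shut) to 1 (fully open), set as the call begins (left out, the last holds). The fingers move at their own pace and stop on an object; "newtons" is the grip in N (left out, the last holds). Time passes only in rows, so rows that repeat a pose let the fingers close. It gives the time, the measured TCP pose, the force, the opening and the grip force at its end, in the units of the state.
- r.get_obs(): the state, without advancing time (a new reading comes with each control period).
- r.grab_frame(name): name is "scene" or "top"; returns a dict with "pixels" (384x512x3 uint8, red, green, blue), "intrinsics" (3x3 intrinsics, pixels), "eye" and "attitude" of the camera in the world. Camera axes: x right, y up, looking along -z (the intrinsics and any distortion apply to the point x, -y, -z); pixel columns grow to the right and rows downward; lengths in m; the calibration is good to about 2 mm. A picture is of the moment at which its call begins. There is no depth.
- r.hand_in(): hands the job in; it is judged then, once.
Trained networks look in a picture, given as the dict that the camera call returned (one of the last four; its "shot" number tells which), for a name from the list of things; names that differ only in an ending like _2 or _b are one class to them, and where a whole thing is asked for, a point or a joint stands for the part that bears it (a point fixed in the world has none). Each returns a list of dicts, best first, with "conf" (0 to 1); they miss things now and then, are a little off and sometimes report something else, mostly with a low value. They report only what shows in the picture. A call takes as long as a camera call. They do not tell look-alikes from the thing itself.
- r.search_frame(picture, thing): "rect" ([left, top, width, height] in pixels, round what is visible of it).
- r.outline_of(picture, thing): "pixels" (384x512 bool, what is visible of it) and "rect" ([left, top, width, height] in pixels, round what is visible of it).
- r.landmark_of(picture, thing): "point" ([column, row] in pixels: a listed point, or the origin of a listed thing).
The state is a dict: "clock": time; "joints": joint angles; "qvel": joint speeds; "tau": joint torques, N m; "tcp_pos": TCP position; "orientation": TCP orientation; "contact_force": force on the tool from outside, world axes, zero at the start; "moment": the same for the moment, N m; "grip_width": finger opening in m; "gripper_force": force on a finger pad.
Only numpy, scipy, OpenCV 4.12 (cv2) and the standard library are available. Lean on these libraries where they do the work, as an engineer would, in place of code of your own. Each camera call takes 0.05 s, during which the arm holds its last target. There are 200 camera calls.

## Working session

There is one attempt and no reset: what is moved stays moved. The work goes in short steps, Python scripts to look and compute and a tool call to move; the robot and the scene stay as the last step left them, time stands still between calls to the robot, and variables do not carry over. Pictures are saved under pics/ and viewed, at most 10 in all, crops included, and the job is handed in when it is done.

Besides the shell and the picture viewer there is one more tool, called after ">>>" as a command line: name --pt "numbers of a row" for each row, then --argument value for the rest. apply_moves: Moves the arm, as the interface text tells. Its arguments: {"type":"object","properties":{"rows":{"type":"array","items":{"type":"array","items":{"type":"number"}}},"claw":{"type":"number"},"newtons":{"type":"number"}},"required":["rows"]}

```bash
mkdir -p pics; cat > h.py <<'E'
import numpy as np, cv2
from scipy.spatial.transform import Rotation as R
def save(f,n): cv2.imwrite('pics/'+n+'.png',f['pixels'][:,:,::-1])
def att(f):
    a=np.array(f['attitude'],float)
    return a if a.shape==(3,3) else R.from_rotvec(a).as_matrix()
def ray(f,uv):
    K=np.array(f['intrinsics']); p=np.linalg.inv(K)@[uv[0],uv[1],1]
    d=att(f)@np.array([p[0],-p[1],-p[2]]); return np.array(f['eye']),d/np.linalg.norm(d)
def onplane(f,uv,z):
    e,d=ray(f,uv); return e+d*(z-e[2])/d[2]
def tri(r1,r2):
    (a,u),(b,v)=r1,r2
    t=np.linalg.lstsq(np.c_[u,-v],b-a,rcond=None)[0]
    p,q=a+u*t[0],b+v*t[1]; return (p+q)/2,np.linalg.norm(p-q)
def proj(f,p):
    c=att(f).T@(np.array(p)-f['eye']); K=np.array(f['intrinsics']); q=K@[c[0],-c[1],-c[2]]; return q[:2]/q[2]
E
python3 - <<'E'
from bench import r
from h import *
o=r.get_obs(); print({k:np.round(v,3) for k,v in o.items()})
F={}
for n in('scene','top'):
    f=r.grab_frame(n); F[n]=f; save(f,n+'0'); print(n,[k for k in f],np.round(f['eye'],3),np.round(f['attitude'],3))
    for t in('cap','cap_top','bottle','caddy','pod_box','tumbler','cup','water'):
        print(t,[(np.round(d['point'],1).tolist(),round(d['conf'],2)) for d in r.landmark_of(f,t)[:4]])
a=np.hstack([cv2.resize(F[n]['pixels'],(400,300)) for n in F])
E
```

```text
{'clock': np.float64(0.0), 'joints': array([ 1.24 ,  0.478,  0.022,  1.556, -0.012,  1.109, -0.083]), 'qvel': array([ 0.001, -0.003, -0.   ,  0.   , -0.001, -0.   ,  0.   ]), 'tau': array([ 0.0000e+00, -5.9645e+01,  1.6080e+00, -2.8119e+01,  1.2000e-02,
        9.0000e-03,  0.0000e+00]), 'tcp_pos': array([ 0.149, -0.658,  0.23 ]), 'orientation': array([-3.12e+00, -3.49e-01,  1.00e-03]), 'contact_force': array([-0.272, -0.567,  0.223]), 'moment': array([-0.047, -0.005,  0.013]), 'gripper_force': np.float64(0.0), 'grip_width': np.float64(0.085)}
scene ['pixels', 'intrinsics', 'eye', 'attitude', 'shot'] [ 1.145 -0.118  0.904] [0.579 0.477 1.33 ]
cap [([207.4, 197.9], 0.78)]
cap_top [([206.1, 190.2], 0.55)]
bottle [([211.2, 218.7], 0.6)]
caddy [([246.6, 276.9], 0.84), ([258.9, 180.2], 0.83), ([209.6, 224.6], 0.74), ([184.2, 273.9], 0.61)]
pod_box [([298.2, 230.9], 0.89), ([105.5, 260.3], 0.15)]
tumbler [([106.2, 258.3], 0.94)]
cup [([412.3, 225.4], 0.71)]
water [([136.3, 194.7], 0.72), ([412.4, 225.3], 0.68)]
top ['pixels', 'intrinsics', 'eye', 'attitude', 'shot'] [ 0.348 -0.006  1.133] [ 0.141 -0.123 -1.538]
cap [([300.5, 199.2], 0.81)]
cap_top [([305.9, 197.2], 0.71)]
bottle [([295.3, 201.7], 0.78)]
caddy [([276.3, 149.0], 0.87), ([300.8, 258.3], 0.69), ([295.7, 206.5], 0.68), ([240.6, 247.6], 0.67)]
pod_box [([226.3, 181.3], 0.95)]
tumbler [([387.2, 188.0], 0.91)]
cup [([124.9, 162.9], 0.73)]
water [([362.9, 255.2], 0.7)]
```

View pics/scene0.png

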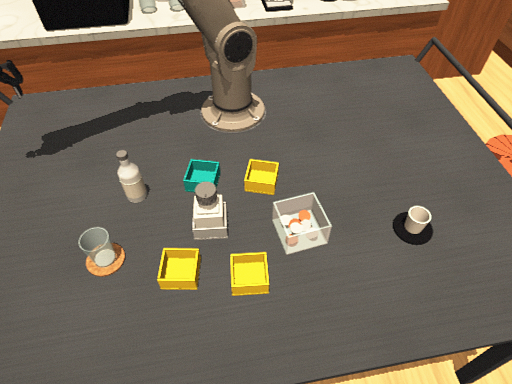

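View pics/top0.png

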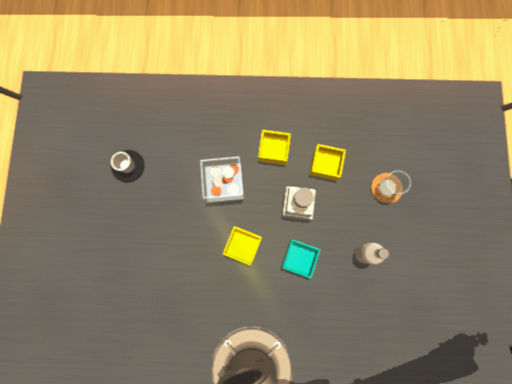

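```bash
python3 - <<'E'
from bench import r
from h import *
S=r.grab_frame('scene');T=r.grab_frame('top')
for t in('cap','cap_top','bottle'):
    a=r.landmark_of(S,t)[0]['point'];b=r.landmark_of(T,t)[0]['point']
    p,e=tri(ray(S,a),ray(T,b)); print(t,np.round(p,4),round(e,4))
a=r.landmark_of(S,'cap_top'); b=r.landmark_of(T,'cap_top'); z=p[2]
for zz in (0.155+0.006,): print(onplane(S,a[0]['point'],zz),onplane(T,b[0]['point'],zz))
for n,uv in (('pod',(226.3,181.3)),('tum',(387.2,188)),('cup',(124.9,162.9)),('water',(362.9,255.2)),('c1',(276.3,149)),('c2',(300.8,258.3)),('c3',(295.7,206.5)),('c4',(240.6,247.6))): print(n,np.round(onplane(T,uv,0),3))
c=T['pixels'][150:270,240:360]; cv2.imwrite('pics/crop_top.png',cv2.resize(c[:,:,::-1],(600,600),interpolation=cv2.INTER_CUBIC))
c=S['pixels'][150:270,150:270]; cv2.imwrite('pics/crop_sc.png',cv2.resize(c[:,:,::-1],(600,600),interpolation=cv2.INTER_CUBIC))
E
```

```text
cap [ 0.5082 -0.1354  0.1373] 0.0007
cap_top [ 0.5082 -0.1343  0.1721] 0.0036
bottle [ 0.5115 -0.1315  0.0189] 0.0035
[ 0.49893365 -0.13274576  0.161     ] [ 0.50984219 -0.13759822  0.161     ]
pod [0.573 0.099 0.   ]
tum [ 0.565 -0.427  0.   ]
cup [0.626 0.439 0.   ]
water [ 0.347 -0.343  0.   ]
c1 [ 0.687 -0.063  0.   ]
c2 [ 0.331 -0.147  0.   ]
c3 [ 0.496 -0.129  0.   ]
c4 [0.359 0.044 0.   ]
```

The steel holder with the white bottle and grey cap is at scene (210,215) and top (299,203). The possible mix-ups:
- **Yellow holders:** scene (180,268), (249,273) and (262,177).
- **Turquoise holder:** scene (202,175).
- **Water bottle:** scene (132,180), also with a grey cap.

I choose the square bottle in the steel holder.

View pics/crop_top.png

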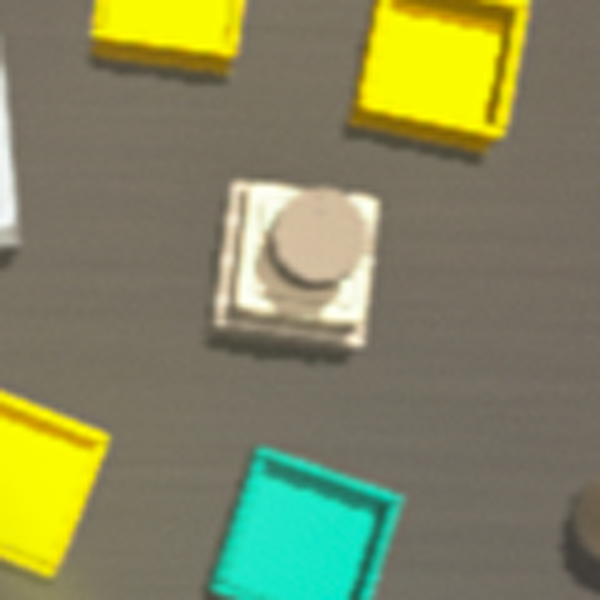

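```bash
python3 - <<'E'
from bench import r
from h import *
S=r.grab_frame('scene');T=r.grab_frame('top')
for t in('pod_box','tumbler','cup'):
    a=r.landmark_of(S,t)[0]['point'];b=r.landmark_of(T,t)[0]['point']
    p,e=tri(ray(S,a),ray(T,b)); print(t,np.round(p,4),round(e,4))
ca=[d['point'] for d in r.landmark_of(S,'caddy')]; cb=[d['point'] for d in r.landmark_of(T,'caddy')]
for a in ca:
    for b in cb:
        p,e=tri(ray(S,a),ray(T,b))
        if e<.015: print('caddy',np.round(a),np.round(b),np.round(p,4),round(e,4))
# cap outline centroids + caddy yaw
for f,n in((S,'S'),(T,'T')):
    m=r.outline_of(f,'cap')[0]; ys,xs=np.nonzero(m['pixels']); print(n,'cap',xs.mean(),ys.mean(),m['rect'])
m=r.outline_of(T,'bottle')
for d in m[:2]: 
    c=max(cv2.findContours(d['pixels'].astype(np.uint8),0,1)[0],key=cv2.contourArea); print('bottle',cv2.minAreaRect(c),d['conf'])
m=r.outline_of(T,'caddy')
for d in m[:5]:
    c=max(cv2.findContours(d['pixels'].astype(np.uint8),0,1)[0],key=cv2.contourArea); rc=cv2.minAreaRect(c); print('caddy',rc,d['conf'])
    bx=cv2.boxPoints(rc); print([np.round(onplane(T,q,.05)[:2],3).tolist() for q in bx])
print('K',S['intrinsics'],T['intrinsics'])
for z in(.122+.006,.161):print('proj',proj(T,(.508,-.135,z)),proj(S,(.508,-.135,z)))
E
```

```text
pod_box [0.5691 0.1067 0.0054] 0.0159
tumbler [ 0.5646 -0.4249 -0.0022] 0.0116
cup [0.6241 0.4186 0.0345] 0.0103
caddy [182. 273.] [324. 164.] [ 0.6399 -0.2223 -0.0019] 0.0015
caddy [251. 278.] [275. 150.] [ 0.6862 -0.0535 -0.0018] 0.0083
caddy [202. 182.] [298. 256.] [ 0.3396 -0.1408  0.0039] 0.0045
S cap 205.69417475728156 193.28155339805826 [195.0, 182.8, 20.3, 23.4]
T cap 303.46604938271605 197.34259259259258 [295.3, 185.8, 20.5, 22.8]
bottle ((299.0, 200.0), (28.0, 26.0), 90.0) 0.85
caddy ((327.99005126953125, 161.84567260742188), (31.269643783569336, 32.24681854248047), 12.264772415161133) 0.85
[[0.592, -0.166], [0.696, -0.187], [0.677, -0.284], [0.574, -0.261]]
caddy ((300.5000305175781, 258.0000305175781), (32.57145690917969, 31.939001083374023), 18.43494987487793) 0.76
[[0.302, -0.078], [0.393, -0.108], [0.365, -0.202], [0.274, -0.171]]
caddy ((242.50732421875, 245.26583862304688), (31.06409454345703, 31.656734466552734), 20.2248592376709) 0.73
[[0.336, 0.096], [0.426, 0.067], [0.396, -0.024], [0.306, 0.007]]
caddy ((298.64910888671875, 203.40670776367188), (30.130245208740234, 29.634830474853516), 7.765166282653809) 0.52
[[0.458, -0.081], [0.551, -0.092], [0.54, -0.185], [0.448, -0.173]]
K [[383.44392706   0.         258.06597915]
 [  0.         383.44392706 192.32596512]
 [  0.           0.           1.        ]] [[351.95801603   0.         253.06767493]
 [  0.         351.95801603 191.52995086]
 [  0.           0.           1.        ]]
proj [302.54158001 196.74012461] [206.06236947 198.68121447]
proj [304.06541007 194.92540355] [204.74785291 190.50821454]
```

The crop shows the grey cap disc at top (304,197) over the white square shoulder, inside the pale steel holder. The coloured holders stand clear of it. I put the neck axis at about (0.501, -0.133), with the bottle yawed about -7°.

```bash
cat >> h.py <<'E'
def plan(o,p,yaw=None):
    Rt=R.from_rotvec(o['orientation']); M=Rt.as_matrix()
    y=np.arctan2(M[1,0],M[0,0]) if yaw is None else yaw
    G=np.array([[np.cos(y),np.sin(y),0],[np.sin(y),-np.cos(y),0],[0,0,-1]])
    s=M.T@(np.array(p)-o['tcp_pos'])/.25; w=(Rt.inv()*R.from_matrix(G)).as_rotvec()/(np.pi/2)
    print('clock',round(o['clock'],2),'tcp',np.round(o['tcp_pos'],4),'yaw',round(np.degrees(np.arctan2(M[1,0],M[0,0])),1),'shift',np.round(s,3),'turn',np.round(w,4),'q',np.round(o['joints'],2))
E
python3 - <<'E'
from bench import r
from h import *
plan(r.get_obs(),(.33,-.395,.28)); plan(r.get_obs(),(.501,-.133,.25))
E
```

```text
clock 2.1 tcp [ 0.1492 -0.6583  0.2313] yaw 12.8 shift [ 0.938 -0.867 -0.195] turn [ 0. -0. -0.] q [ 1.24  0.48  0.02  1.56 -0.01  1.11 -0.08]
clock 2.1 tcp [ 0.1492 -0.6583  0.2313] yaw 12.8 shift [ 1.837 -1.738 -0.075] turn [ 0. -0. -0.] q [ 1.24  0.48  0.02  1.56 -0.01  1.11 -0.08]
```

>>> apply_moves --pt "0.2 -0.17 -0.1 0 0 0" --pt "0.4 -0.35 -0.2 0 0 0" --pt "0.6 -0.52 -0.2 0 0 0" --pt "0.8 -0.7 -0.2 0 0 0" --pt "0.94 -0.87 -0.2 0 0 0" --claw 1

```text
clock: 2.72
tcp_pos: [0.3237, -0.4068, 0.2817]
orientation: [3.121, 0.35, 0.001]
contact_force: [1.0, 0.0, 0.7]
grip_width: 0.0853
gripper_force: 0.0
```

```bash
python3 - <<'E'
from bench import r
from h import *
plan(r.get_obs(),(.501,-.133,.25))
E
```

```text
clock 2.73 tcp [ 0.3237 -0.4068  0.2817] yaw 12.8 shift [ 0.934 -0.911  0.126] turn [ 0.0007 -0.0005 -0.    ] q [ 0.88  0.18 -0.11  1.86  0.02  1.11 -0.59]
```

>>> apply_moves --pt "0.18 -0.17 0 0 0 0" --pt "0.36 -0.35 0 0 0 0" --pt "0.54 -0.52 0 0 0 0" --pt "0.72 -0.7 0.05 0 0 0" --pt "0.9 -0.87 0.12 0 0 0"

```text
clock: 3.35
tcp_pos: [0.4924, -0.1488, 0.253]
orientation: [3.121, 0.349, 0.003]
contact_force: [0.6, -0.7, -0.0]
grip_width: 0.0855
gripper_force: 0.0
```

```bash
python3 - <<'E'
from bench import r
from h import *
T=r.grab_frame('top');S=r.grab_frame('scene')
o=r.get_obs(); plan(o,(.501,-.133,.2)); print(o['qvel'].round(2))
a=cv2.resize(S['pixels'][130:270,130:270],(400,400),interpolation=2);b=cv2.resize(T['pixels'][130:270,230:370],(400,400),interpolation=2)
cv2.imwrite('pics/app.png',np.hstack([a,b])[:,:,::-1])
c=r.landmark_of(S,'cap_top'); m=r.outline_of(S,'cap')
if c: print(c[0],onplane(S,c[0]['point'],.161))
if m: print(m[0]['rect'])
print('tcp proj',proj(S,o['tcp_pos']),proj(T,o['tcp_pos']))
E
```

```text
clock 3.45 tcp [ 0.4936 -0.143   0.2514] yaw 13.4 shift [ 0.038 -0.031  0.206] turn [-0.0023 -0.0006  0.    ] q [ 0.47  0.21 -0.35  1.89  0.08  1.05 -1.25]
[ 0.06 -0.03  0.09  0.01  0.02  0.04  0.09]
{'point': [204.6, 187.9], 'conf': 0.94} [ 0.49928424 -0.13455923  0.161     ]
[197.8, 182.0, 18.8, 23.7]
tcp proj [196.86073544 161.84852037] [311.95075118 194.96748177]
```

View pics/app.png

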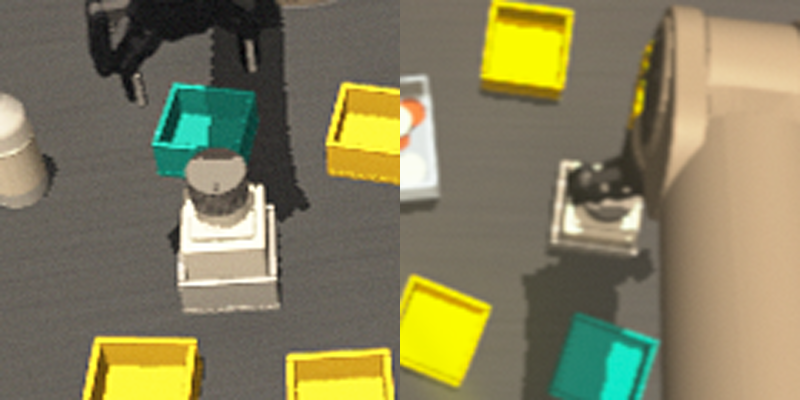

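In the scene half, the open fingertips sit at about (179,163) and (217,153), behind and above the cap at (205,188). In the top half, the gripper hovers over the bottle with nothing in its way. I go down partway and let it settle.

>>> apply_moves --pt "-0.005 0 0.1 0 0 0" --pt "-0.005 0 0.2 0 0 0" --pt "-0.005 0 0.22 0 0 0" --pt "-0.005 0 0.22 0 0 0"

```text
clock: 4.05
tcp_pos: [0.4898, -0.1518, 0.198]
orientation: [3.122, 0.347, 0.0]
contact_force: [0.3, -0.6, -0.6]
grip_width: 0.085
gripper_force: 0.0
```

```bash
python3 - <<'E'
from bench import r
from h import *
S=r.grab_frame('scene')
o=r.get_obs(); plan(o,(.5,-.134,.125)); print(o['qvel'].round(3),o['contact_force'])
cv2.imwrite('pics/app2.png',cv2.resize(S['pixels'][140:240,150:270],(720,600),interpolation=2)[:,:,::-1])
c=r.landmark_of(S,'cap_top'); m=r.outline_of(S,'cap')
if c: print(c[0],onplane(S,c[0]['point'],.161))
M=R.from_rotvec(o['orientation']).as_matrix()
for s in(-1,1): print('tip',proj(S,o['tcp_pos']+M@[0,s*.0425,-.013]))
E
```

```text
clock 4.1 tcp [ 0.4902 -0.1516  0.1984] yaw 12.7 shift [ 0.053 -0.06   0.294] turn [ 0.0005 -0.0007 -0.    ] q [ 0.47  0.27 -0.34  1.96  0.11  0.93 -1.28]
[-0.005 -0.004 -0.005 -0.007  0.002 -0.003 -0.001] [0.59475367 0.36331932 0.07896605]
{'point': [202.9, 187.5], 'conf': 0.7} [ 0.49717958 -0.13868885  0.161     ]
tip [211.65860546 167.83049478]
tip [178.31577293 177.7646521 ]
```

View pics/app2.png

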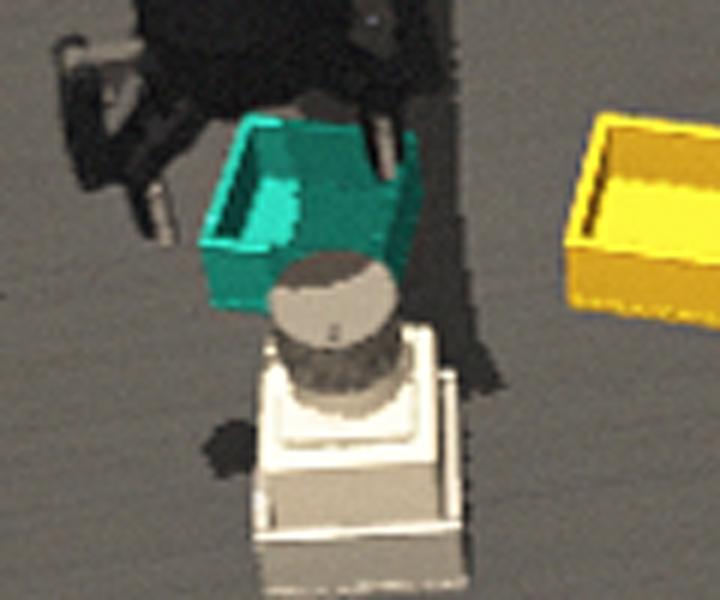

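In the crop the fingertips are at about (177,180) and (215,169), as projected. The cap top is centred at about (206,190). The TCP is still about 2 cm short, so I shift across and then go down round the cap.

>>> apply_moves --pt "0.053 -0.06 0 0 0 0" --pt "0.053 -0.06 0.04 0 0 0" --pt "0.053 -0.06 0.15 0 0 0" --pt "0.053 -0.06 0.25 0 0 0" --pt "0.053 -0.06 0.29 0 0 0"

```text
clock: 4.82
tcp_pos: [0.4983, -0.1337, 0.1235]
orientation: [-3.122, -0.349, 0.004]
contact_force: [0.1, 0.5, 0.6]
grip_width: 0.0852
gripper_force: 0.0
```

```bash
python3 - <<'E'
from bench import r
from h import *
S=r.grab_frame('scene')
o=r.get_obs(); plan(o,(.5,-.134,.125)); print(o['qvel'].round(3),o['contact_force'])
cv2.imwrite('pics/app3.png',cv2.resize(S['pixels'][150:250,150:270],(720,600),interpolation=2)[:,:,::-1])
E
```

```text
clock 4.88 tcp [ 0.4982 -0.1335  0.123 ] yaw 12.7 shift [ 0.007  0.003 -0.008] turn [-0.0007  0.0018 -0.    ] q [ 0.41  0.38 -0.33  2.01  0.17  0.78 -1.37]
[ 0.001 -0.025 -0.008 -0.017 -0.015  0.039  0.01 ] [-0.59467241 -0.42583293 -0.39284235]
```

View pics/app3.png

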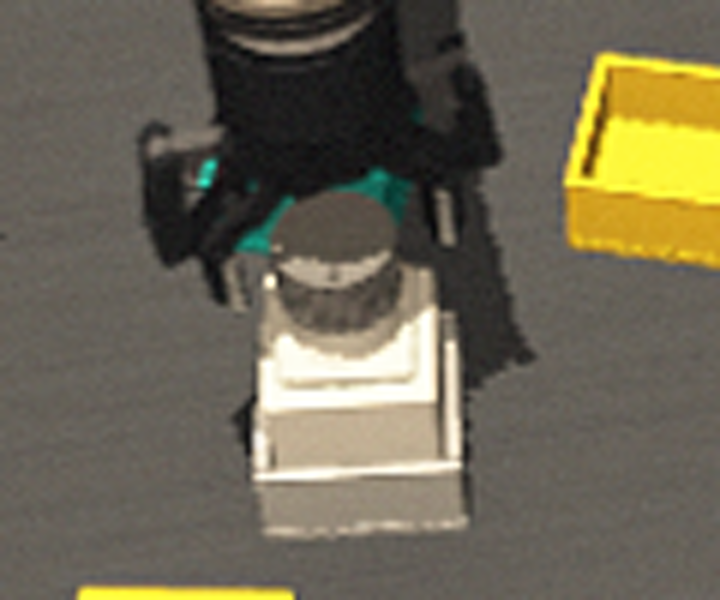

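The two fingers flank the cap: pads at crop (237,290) and (447,225), cap between them at (337,240). They are centred and at cap height, so I close.

>>> apply_moves --pt "0.006 0.002 0 0 0 0" --pt "0.006 0.002 0 0 0 0" --pt "0.006 0.002 0 0 0 0" --pt "0.006 0.002 0 0 0 0" --pt "0.006 0.002 0 0 0 0" --claw 0 --newtons 80

```text
clock: 5.5
tcp_pos: [0.5021, -0.1339, 0.126]
orientation: [3.121, 0.348, 0.003]
contact_force: [-0.1, -2.7, 5.4]
grip_width: 0.0525
gripper_force: 82.7
```

>>> apply_moves --pt "0 0 0.012 0 0 0" --pt "0 0 0.024 0 0 0" --pt "0 0 0.024 0 0 0"

```text
clock: 5.88
tcp_pos: [0.5021, -0.1341, 0.1203]
orientation: [3.121, 0.348, 0.003]
contact_force: [-1.9, -2.2, 8.7]
grip_width: 0.0524
gripper_force: 83.3
```

>>> apply_moves --pt "0 0 0.008 0 0 0" --pt "0 0 0.008 0 0 0"

```text
clock: 6.12
tcp_pos: [0.5023, -0.1341, 0.1202]
orientation: [3.12, 0.348, 0.004]
contact_force: [-8.7, -1.4, 28.5]
grip_width: 0.0524
gripper_force: 85.2
```

>>> apply_moves --pt "0 0 -0.003 0 0 -0.06" --pt "0 0 -0.003 0 0 -0.13" --pt "0 0 -0.003 0 0 -0.2" --pt "0 0 -0.003 0 0 -0.27" --pt "0 0 -0.003 0 0 -0.34"

```text
clock: 6.75
tcp_pos: [0.503, -0.1336, 0.1203]
orientation: [2.915, 1.164, 0.005]
contact_force: [-2.4, -0.3, 18.7]
grip_width: 0.0528
gripper_force: 84.1
```

```bash
python3 - <<'E'
from bench import r
from h import *
o=r.get_obs(); plan(o,(.502,-.134,.12)); print(o['contact_force'].round(1),o['moment'].round(2))
E
```

```text
clock 6.75 tcp [ 0.503  -0.1336  0.1203] yaw 43.5 shift [-0.004 -0.002  0.001] turn [ 0.0024 -0.0013 -0.    ] q [ 0.51  0.4  -0.45  2.    0.24  0.78 -0.89]
[-2.4 -0.3 18.7] [ 0.02  0.71 -0.13]
```

>>> apply_moves --pt "0 0 0 0 0 -0.08" --pt "0 0 0 0 0 -0.16" --pt "0 0 0 0 0 -0.24" --pt "0 0 0 0 0 -0.32" --pt "0 0 0 0 0 -0.35"

```text
clock: 7.38
tcp_pos: [0.503, -0.1335, 0.1202]
orientation: [2.49, 1.91, 0.004]
contact_force: [-3.8, -0.8, 19.1]
grip_width: 0.0526
gripper_force: 84.2
```

```bash
python3 - <<'E'
from bench import r
from h import *
S=r.grab_frame('scene')
o=r.get_obs(); plan(o,(.502,-.134,.12)); print(o['contact_force'].round(1),o['moment'].round(2))
cv2.imwrite('pics/turned.png',cv2.resize(S['pixels'][150:250,150:270],(720,600),interpolation=2)[:,:,::-1])
E
```

```text
clock 7.42 tcp [ 0.503  -0.1336  0.1203] yaw 75.0 shift [-0.003 -0.004  0.001] turn [0.0026 0.0002 0.    ] q [ 0.6   0.42 -0.57  2.    0.32  0.8  -0.41]
[-3.8 -1.2 19.4] [-0.04  0.72 -0.09]
```

View pics/turned.png

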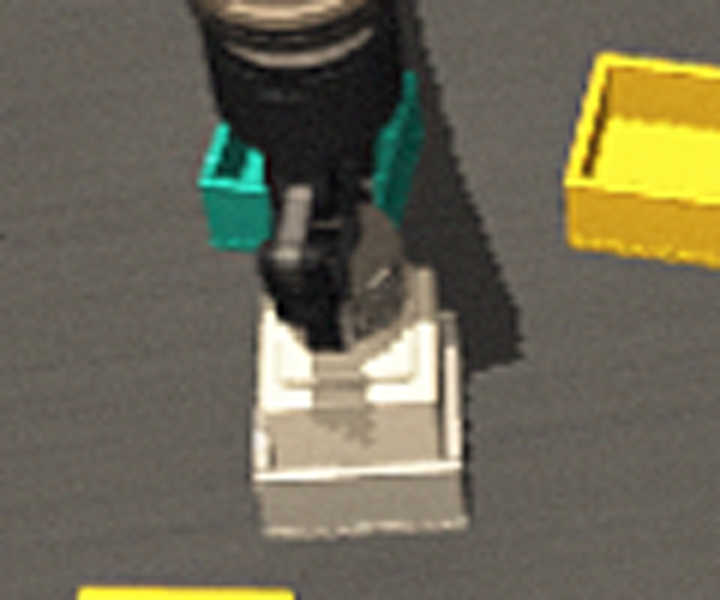

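The cap mark has moved from crop (333,275) round to about (380,285), so the cap turned with the fingers. The bottle is still seated. I lift gently while watching the force.

>>> apply_moves --pt "0 0 -0.02 0 0 0" --pt "0 0 -0.035 0 0 0" --pt "0 0 -0.05 0 0 0" --pt "0 0 -0.05 0 0 0"

```text
clock: 7.92
tcp_pos: [0.501, -0.1333, 0.1302]
orientation: [2.495, 1.91, 0.0]
contact_force: [2.3, -0.7, 1.1]
grip_width: 0.0529
gripper_force: 83.6
```

>>> apply_moves --pt "0 0 -0.05 0 0 0" --pt "0 0 -0.12 0 0 0" --pt "0 0 -0.2 0 0 0" --pt "0 0 -0.28 0 0 0" --pt "0 0 -0.28 0 0 0"

```text
clock: 8.55
tcp_pos: [0.5023, -0.1333, 0.2024]
orientation: [2.492, 1.908, 0.003]
contact_force: [-0.4, 0.0, -0.8]
grip_width: 0.0527
gripper_force: 83.7
```

>>> apply_moves --pt "0 0 0 0 0 0" --pt "0 0 0 0 0 0" --pt "0 0 0 0 0 0" --pt "0 0 0 0 0 0"

```text
clock: 9.05
tcp_pos: [0.501, -0.1332, 0.1999]
orientation: [-2.494, -1.909, 0.0]
contact_force: [-0.5, 0.2, -0.5]
grip_width: 0.0528
gripper_force: 83.7
```

```bash
python3 - <<'E'
from bench import r
from h import *
S=r.grab_frame('scene')
o=r.get_obs(); plan(o,(.502,-.134,.2)); print(o['contact_force'].round(1),o['moment'].round(2),o['grip_width'],o['gripper_force'],o['qvel'].round(3))
cv2.imwrite('pics/lifted.png',cv2.resize(S['pixels'][140:240,150:270],(720,600),interpolation=2)[:,:,::-1])
E
```

```text
clock 9.1 tcp [ 0.501  -0.1332  0.2   ] yaw 74.9 shift [-0.002  0.005 -0.   ] turn [-0.0003 -0.0001  0.    ] q [ 0.65  0.32 -0.61  1.93  0.22  0.97 -0.33]
[ 0.5  0.2 -0.4] [ 0.07 -0.01 -0.01] 0.05252232696505203 83.71423050437443 [ 0.001 -0.002 -0.    -0.001  0.002  0.001  0.   ]
```

View pics/lifted.png

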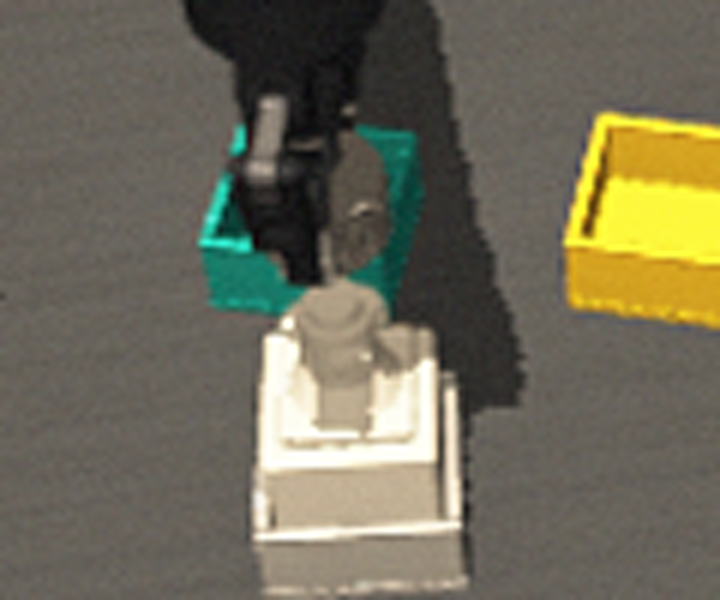

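The crop shows the cap in the fingers at (345,200), above the bare neck at (345,310), with the bottle seated in its holder. The arm is still, so I hand in.

```bash
python3 -c "
from bench import r
print(r.hand_in())"
```

```text
the job is handed in; nothing more can be done
None
```

I pressed the cap down, turned it about 62° anticlockwise, lifted it off and handed the job in at about 9 s; the gripper holds it still about 5 cm above the neck, with the bottle seated in its holder (no verdict was returned).

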